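# Lay the blown bulb in the sloped cooling rest

### The job

On the level wooden rest lie a plain glass tube and a glass tube with a bulb blown on its end. Take the one with the bulb and lay it in the sloped steel rest: tube down in both V notches, bulb sticking out past the upper notch, tail end no more than about a centimetre from the stop plate at the bottom. It is fragile: hold it until it rests in both notches, do not drop it or press it hard into the rest, and leave everything else where it stands.

Things in the scene. Friction and masses are not known exactly. Their poses are not given: they have to be found in the camera images.
- bulb_piece: green glass piece, 70 g: round tube 16 mm diameter with a 44 mm bulb blown on one end, 222 mm over all. Origin on the tube's axis; x runs along it towards the bulb. Bare tube from x=-110 (tail end) to +68 mm, bulb centre at +90, balance point about +15. Starts lying in either lane of the level rest, origin within 10 mm of its middle, bulb end along the rest's +x
- bulb (a point): centre of the bulb of the glass piece (44 mm diameter)
- cradle: sloped V cradle on top of the fixed steel rest. x points up the slope, 30 degrees above level; y level across; z square to the slope. Origin 95 mm above the bench, on the axis of a 16 mm tube lying in it; the glass piece's origin is here when its tail meets the stop. Two open 90-degree V notches at x=-70 and +45 mm, 10 mm thick, arms 21 mm to either side, rising 6 mm past the axis
- stop (a point): centre of the upper face of the stop plate (36 mm wide, 34 high, square to the slope) at the cradle's low end, 110 mm down the slope from its origin. The rest's dark base plate is 220 x 90 x 8 mm, with a steel post under each notch; between the notches the tube is free all round
- level_rest: fixed wooden rest: board 180 x 130 x 14 mm with two notched bars (at x=-57.5 and +57.5 mm, 12 mm thick) giving two level lanes along its x at y=-35 and +35 mm; the axis of a 16 mm tube lying there is 75 mm above the bench. One lane holds the bulb piece, the other a plain tube. Origin under its centre, on the bench
- plain_tube: plain straight green glass tube, 16 mm diameter, 200 mm long, lying in the other lane of the level rest; origin at its middle, x along it; to be left alone
- wood_plug: turned wooden plug standing on the bench, 48 mm diameter, 45 mm high; origin under its centre; to be left alone
- brass_block: brass block 40 x 40 x 35 mm high; origin under its centre; to be left alone
- red_jar: clear jar with red lid, 64 mm diameter, 70 mm high; origin under its centre; to be left alone
- tin: flat aluminium tin, 72 mm diameter, 16 mm high; origin under its centre; to be left alone
- paddle: flat steel paddle with a handle, lying on the bench at the right; origin near its middle; to be left alone
- frit_bottle: white bottle, 50 mm diameter, 110 mm high; origin under its centre; to be left alone
Things that resemble listed ones, but are neither listed nor needed, are in the scene too. What is shaped like the part that bears cradle but turquoise is not meant.

How it is judged:
By the outcome, as a careful person would: the job done as asked, in the order asked, and still so for the second after the job is handed in, with the robot touching nothing.
It also fails if it takes over 43 s, if anything falls off the work surface, if the arm or the gripper's body presses on something with over 40 N, if the wrist force passes 120 N, or if a joint passes its speed limit or range.

### The arm

A 6-joint arm with a two-finger parallel gripper is mounted at the origin on the work surface. World frame = base frame: x ahead of the robot, y to its left, z up, the work surface at z = 0. Lengths are in m, angles in rad, forces in N, time in s.
With the tool pointing down it reaches from about 0.15 to 0.775 m from the base axis. Payload 6.1 kg.
Tool frame: the origin (TCP) lies on the front face of the gripper's body, between the roots of the fingers; the fingertips stand arm.tip_extent ahead of it and the grasp point (between the pads) lies 54 mm ahead of it (arm.tip_extent is the distance from the TCP to the fingertips, in m); z points along the fingers, y is the line along which they close (so a half turn about z gives the same grasp; the last joint's range is limited). The gripper opens to 85 mm and grips with 20 to 120 N. Pads are 22 mm wide; open, the fingers measure 114 mm over their backs; the gripper's body (76 mm by 85 mm) begins 54 mm behind the grasp point. The pads swing forward as they close: fully open they stand 13 mm farther back than shut.
Start: joints at [1.275, 0.126, -0.04, 1.405, 0, 1.571], TCP at [0.153, 0.502, 0.304] pointing down, gripper open.
Joint ranges: [-2.72, 2.72], [-0.95, 1.95], [-1.27, 1.35], [-1.78, 2.02], [-1.46, 1.47], [-3.14, 3.14]. Speed limits (rad/s): [2.39, 2.39, 3.01, 3.14, 3.14, 3.14].

### API

Orientations are given as a rotation vector (axis times angle).
In Python, from rig import arm gives the robot as it stands.
- The arm moves only by the tool play_rows, never from a script. Its argument "moves" is text: rows parted by semicolons, each of 5 numbers parted by spaces: the shift along the tool's x, y, z in mm, then the turn about the tool's z in rad, then the opening in per cent of the stroke, from 0 (shut) to 100 (fully open). A call has 1 to 12 rows; each row is the pose to reach, as a shift and turn from the pose commanded when the call began, along the tool's axes at that moment; what a row does not reach only later rows make up. A row lasts 1/8 s, in which the tool goes at most 62.5 mm and 10.7 degrees, less where a joint would pass 70% of its speed; a pose out of reach is approached as far as the arm can. A call with a gripper value outside its range is refused whole. The fingers move at their own pace and stop on an object; "force" is the grip in N (left out, the last holds). Time passes only in rows, so rows that repeat a pose let the fingers close. It gives the time, the measured TCP pose, the force, the opening and the grip force at its end, in the units of the state.
- arm.read_state(): the state, without advancing time (a new reading comes with each control period).
- arm.grab_frame(name): name is "scene" or "top"; returns a dict with "img" (384x512x3 uint8, blue, green, red), "depth" (384x512 float32, m along the optical axis (not along the pixel's ray), 0 where there is no reading), "fx", "fy", "cx", "cy" (pixels), "k1" (the pictures are not rectified: a ray, as slopes to the right and down, at radius r is drawn at 1 + k1 r^2 times it, then the intrinsics apply), "R" (3x3) and "t" (3): a world point X has camera coordinates R X + t. Camera axes: x right, y down, z forward; pixel columns grow to the right and rows downward; lengths in m; the calibration is good to about 2 mm. A picture is of the moment at which its call begins.
- arm.sign_off(): hands the job in; it is judged then, once.
Trained networks look in the newest picture that a camera, given by its name, has taken for a name from the list of things; names that differ only in an ending like _2 or _b are one class to them, and where a whole thing is asked for, a point or a joint stands for the part that bears it (a point fixed in the world has none). Each returns a list of dicts, best first, with "confidence" (0 to 1); they miss things now and then, are a little off and sometimes report something else, mostly with a low value. They report only what shows in the picture. A call takes as long as a camera call. They do not tell look-alikes from the thing itself.
- arm.find_in(camera, target): "box" ([left, top, right, bottom] in pixels, round what is visible of it).
- arm.place_of(camera, target): "position" ([column, row] in pixels: a listed point, or the origin of a listed thing).
The state is a dict: "time": time; "joint_pos": joint angles; "joint_velocities": joint speeds; "joint_torque": joint torques, N m; "eef_pos": TCP position; "orientation": TCP orientation; "ft_force": force on the tool from outside, world axes, zero at the start; "moment": the same for the moment, N m; "gripper_width": opening from 0.0 (shut) to 1.0 (fully open); "finger_force": force on a finger pad.
Only numpy, scipy, OpenCV 4.12 (cv2) and the standard library are available. Lean on these libraries where they do the work, as an engineer would, in place of code of your own. Each camera call takes 0.05 s, during which the arm holds its last target. There are 200 camera calls.

## Working session

There is one attempt and no reset: what is moved stays moved. The work goes in short steps, Python scripts to look and compute and a tool call to move; the robot and the scene stay as the last step left them, time stands still between calls to the robot, and variables do not carry over. Pictures are saved under pics/ and viewed, at most 10 in all, crops included, and the job is handed in when it is done.

Besides the shell and the picture viewer there is one more tool, called as name(argument=value, ...) on one line, values as JSON. play_rows: Moves the arm, as the interface text tells. Its arguments: {"type":"object","properties":{"moves":{"type":"string"},"force":{"type":"number"}},"required":["moves"]}

```bash
ls; mkdir -p pics; cat > h.py <<'E'
import numpy as np, cv2
from rig import arm
from scipy.spatial.transform import Rotation as Ro
def slopes(f,p):
    q=np.array([(p[0]-f['cx'])/f['fx'],(p[1]-f['cy'])/f['fy']]);s=q.copy()
    for _ in range(20): s=q/(1+f['k1']*(s@s))
    return s
def ray(f,p):
    s=slopes(f,p);R=np.array(f['R']);return -R.T@np.array(f['t']),R.T@np.array([s[0],s[1],1])
def at_depth(f,p,d):
    o,r=ray(f,p);return o+d*r
def at_z(f,p,z):
    o,r=ray(f,p);return o+r*(z-o[2])/r[2]
def proj(f,X):
    c=np.array(f['R'])@X+np.array(f['t']);s=c[:2]/c[2];s=s*(1+f['k1']*(s@s));return np.array([s[0]*f['fx']+f['cx'],s[1]*f['fy']+f['cy']])
def tri(f1,p1,f2,p2):
    A=[];b=[]
    for f,p in((f1,p1),(f2,p2)):
        o,r=ray(f,p);r=r/np.linalg.norm(r);M=np.eye(3)-np.outer(r,r);A.append(M);b.append(M@o)
    return np.linalg.lstsq(np.vstack(A),np.hstack(b),rcond=None)[0]
def cloud(f):
    h,w=f['depth'].shape;u,v=np.meshgrid(np.arange(w),np.arange(h))
    pts=np.stack([u,v],-1).reshape(-1,1,2).astype(np.float64)
    K=np.array([[f['fx'],0,f['cx']],[0,f['fy'],f['cy']],[0,0,1]])
    s=cv2.undistortPoints(pts,K,np.array([f['k1'],0,0,0.])).reshape(h,w,2)
    d=f['depth'][...,None];c=np.concatenate([s*d,d],-1)
    return (c-np.array(f['t']))@np.array(f['R'])
E
python3 - <<'E'
from h import *
print(arm.tip_extent,arm.read_state())
F={}
for c in('scene','top'):
    f=arm.grab_frame(c);cv2.imwrite(f'pics/{c}0.png',f['img']);F[c]=f
    print(c,f['fx'],f['k1'],-np.array(f['R']).T@np.array(f['t']),(f['depth']>0).mean())
    for n in('bulb_piece','bulb','cradle','stop','level_rest','plain_tube'):
        print(n,[(np.round(x['position']).tolist(),round(x['confidence'],2)) for x in arm.place_of(c,n)][:3],[(np.round(x['box']).tolist(),round(x['confidence'],2)) for x in arm.find_in(c,n)][:3])
E
```

```text
pics
0.0726 {'time': 0.0, 'joint_pos': array([ 1.27499548e+00,  1.26397470e-01, -4.06159779e-02,  1.40536748e+00,
        2.04428417e-05,  1.57079513e+00]), 'joint_velocities': array([ 0.00013754, -0.00017018, -0.00034404, -0.00023853, -0.00040645,
        0.00099914]), 'joint_torque': array([ 8.08054074e-05, -4.35915971e+01,  3.52923596e+01,  1.74626702e-02,
       -1.05435549e-04,  3.09969799e-06]), 'eef_pos': array([0.15295447, 0.50193155, 0.30311554]), 'orientation': array([-4.62911395e-01, -3.10704317e+00,  2.45697445e-03]), 'ft_force': array([ 0.09105774,  0.80967721, -0.37341196]), 'moment': array([-0.01823127,  0.00785576, -0.03984947]), 'finger_force': 0.0, 'gripper_width': 0.9981271242799719}
scene 442.1620301549622 -0.08870077502719974 [ 1.41360412 -0.0560196   0.93289106] 0.9955647786458334
bulb_piece [([349.0, 179.0], 0.76)] [([313.0, 170.0, 388.0, 186.0], 0.94), ([142.0, 196.0, 198.0, 216.0], 0.15)]
bulb [([383.0, 179.0], 0.6)] [([316.0, 172.0, 388.0, 185.0], 0.73), ([320.0, 183.0, 387.0, 223.0], 0.65)]
cradle [([176.0, 203.0], 0.83), ([343.0, 138.0], 0.57)] [([308.0, 1
[... 404 characters left out ...]
.0, 199.0], 0.59)]
top 369.8355062018658 -0.038685775098554975 [ 0.45087715 -0.07795419  1.03550217] 0.9956105550130209
bulb_piece [([136.0, 218.0], 0.69)] [([91.0, 209.0, 180.0, 223.0], 0.95)]
bulb [([224.0, 262.0], 0.24)] [([91.0, 209.0, 178.0, 225.0], 0.6)]
cradle [([323.0, 174.0], 0.76)] [([110.0, 273.0, 177.0, 302.0], 0.59), ([303.0, 159.0, 356.0, 198.0], 0.5)]
stop [([170.0, 294.0], 0.81)] [([300.0, 159.0, 357.0, 197.0], 0.78), ([109.0, 278.0, 175.0, 299.0], 0.68)]
level_rest [([140.0, 206.0], 0.78)] [([108.0, 182.0, 173.0, 227.0], 0.91), ([303.0, 158.0, 354.0, 199.0], 0.57), ([219.0, 168.0, 236.0, 182.0], 0.19)]
plain_tube [([132.0, 187.0], 0.75)] [([95.0, 186.0, 172.0, 193.0], 0.77)]
```

```bash
ls pics
```

```text
scene0.png
top0.png
```

View pics/scene0.png

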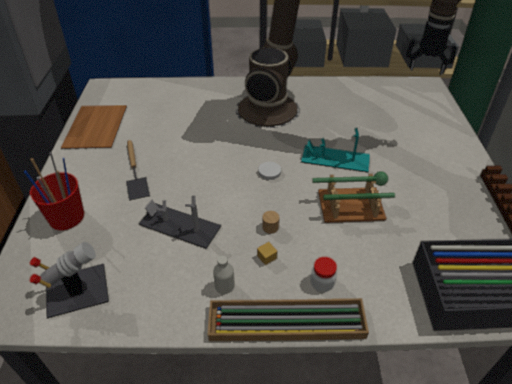

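View pics/top0.png

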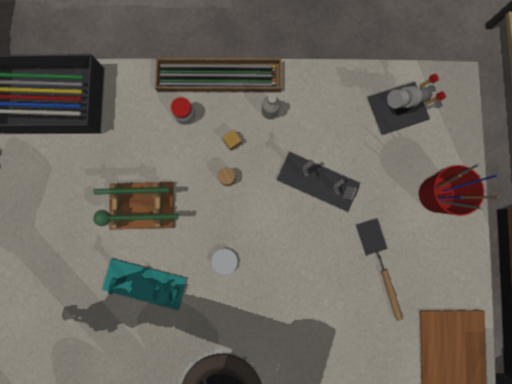

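The scene view shows the bulb piece in the robot-side lane (tube row 180, bulb at 381,179), with the plain tube at row 196. The steel cradle is around (180,220), its stop at (150,212). The turquoise one at (335,158) is the decoy. In the top view the bulb is at (101,218), the tail at (178,216), and the steel cradle spans (278..358, 155..208) with its posts near (312,168) and (345,188).

```bash
python3 - <<'E'
from h import *
F={c:arm.grab_frame(c) for c in('scene','top')}
np.set_printoptions(precision=4,suppress=True)
C={c:cloud(F[c]) for c in F}
# bulb piece
for c,(x0,y0,x1,y1) in (('top',(86,203,186,232)),('scene',(308,166,392,190))):
    hsv=cv2.cvtColor(F[c]['img'],cv2.COLOR_BGR2HSV);m=np.zeros(hsv.shape[:2],bool)
    s=np.s_[y0:y1,x0:x1];m[s]=(hsv[s][...,0]>50)&(hsv[s][...,0]<90)&(hsv[s][...,1]>80)
    P=C[c][m];P=P[P[:,2]>.05];print(c,len(P),P.min(0),P.max(0))
    T=P[P[:,1]<P[:,1].max()-.06]
    a=np.polyfit(T[:,1],T[:,0],1);print(' line x=a y+b',a,'topz',np.percentile(T[:,2],[50,90,98]))
    B=P[P[:,1]>P[:,1].max()-.04];print(' bulb',B.mean(0),B.max(0),B.min(0))
# networks triangulated
for n,pt,ps in(('bulb_piece',(136,218),(349,179)),('cradle',(323,174),(176,203)),('rest',(140,206),(350,209))):
    print(n,tri(F['top'],pt,F['scene'],ps))
# cradle cloud
for c,(x0,y0,x1,y1) in (('top',(270,145,370,215)),('scene',(132,188,226,250))):
    P=C[c][y0:y1,x0:x1].reshape(-1,3)
    im=F[c]['img'][y0:y1,x0:x1]
    cv2.imwrite(f'pics/cr_{c}.png',cv2.resize(im,None,fx=6,fy=6,interpolation=cv2.INTER_CUBIC))
    b=P[(P[:,2]>.004)&(P[:,2]<.014)]
    r=cv2.minAreaRect((b[:,:2]*1000).astype(np.float32));print(c,'base',r)
    Q=P[P[:,2]>.03];print(len(Q));
    np.save(f'cr_{c}.npy',P)
    lab=(np.round(Q,3));print(lab[np.argsort(lab[:,1])][::max(1,len(Q)//45)].tolist())
E
```

```text
top 444 [0.4587 0.1159 0.0757] [0.4896 0.3238 0.0978]
 line x=a y+b [-0.0275  0.4845] topz [0.0813 0.0841 0.0855]
 bulb [0.4745 0.3066 0.0906] [0.4896 0.3238 0.0978] [0.4587 0.284  0.0768]
scene 306 [ 0.4711 -0.056   0.0662] [1.4136 0.3246 0.9329]
 line x=a y+b [-1.1354  0.706 ] topz [0.0792 0.0827 0.0844]
 bulb [0.4856 0.3069 0.0862] [0.499  0.3246 0.0975] [0.4711 0.285  0.0662]
bulb_piece [0.4753 0.2223 0.0723]
cradle [ 0.5902 -0.2617  0.0955]
rest [ 0.5117  0.2354 -0.0143]
top base ((595.8663330078125, -268.5331726074219), (279.7037048339844, 185.16004943847656), 87.33358764648438)
333
[[0.562, -0.358, 0.051], [0.562, -0.355, 0.052], [0.543, -0.352, 0.051], [0.566, -0.35, 0.043], [0.548, -0.349, 0.052], [0.552, -0.347, 0.042], [0.564, -0.346, 0.035], [0.541, -0.345, 0.047], [0.547, -0.344, 0.041], [0.544, -0.343, 0.043], [0.555, -0.342, 0.04], [0.544, -0.341, 0.044], [0.547, -0.339, 0.038], [0.55, -0.338, 0.033], [0.55, -0.336, 0.031], [0.537, -0.333, 0.032], [0.579, -0.319, 0.067], [0.579, -0.315, 0.065], [0.574, -0.313, 0.06], [0.548, -0.31, 0.058], [0.574, -0.308, 0.059], [0.54
[... 1135 characters left out ...]
.308, 0.062], [0.574, -0.305, 0.036], [0.554, -0.304, 0.067], [0.549, -0.302, 0.066], [0.551, -0.302, 0.06], [0.565, -0.3, 0.042], [0.62, -0.228, 0.115], [0.612, -0.221, 0.06], [0.612, -0.22, 0.044], [0.611, -0.22, 0.067], [0.616, -0.218, 0.056], [0.613, -0.217, 0.077], [0.617, -0.217, 0.096], [0.614, -0.216, 0.104], [0.616, -0.215, 0.111], [0.599, -0.214, 0.111], [0.593, -0.214, 0.121], [0.613, -0.213, 0.037], [0.595, -0.212, 0.115], [0.612, -0.212, 0.068], [0.606, -0.211, 0.085], [0.611, -0.211, 0.059], [0.607, -0.21, 0.066], [0.608, -0.209, 0.047], [0.601, -0.209, 0.079], [0.602, -0.208, 0.065], [0.603, -0.207, 0.05], [1.414, -0.056, 0.933], [1.414, -0.056, 0.933], [1.414, -0.056, 0.933]]
```

```bash
python3 - <<'E'
from h import *
from scipy.optimize import least_squares
from scipy.spatial import cKDTree
np.set_printoptions(precision=4,suppress=True)
F={c:arm.grab_frame(c) for c in('scene','top')}
t=F['top']
for p in((91,217),(180,217)): print('piece ends',at_z(t,p,.075))
s=F['scene']
for p in((313,181),(388,179)): print('scene ends',at_z(s,p,.078))
# network positions for stop, notch
def best(c,n): return [x['position'] for x in arm.place_of(c,n)][0:3]
print('nets',{(c,n):np.round(best(c,n)).tolist() for c in F for n in('bulb','stop')})
# base plate rect from top at z=.008
g=t['img'].astype(int)
m=((g.max(2)<75)&(g.max(2)-g.min(2)<25)).astype(np.uint8);k=np.zeros_like(m);k[145:215,270:368]=m[145:215,270:368]
n,l,st,ce=cv2.connectedComponentsWithStats(k);i=1+np.argmax(st[1:,4])
v,u=np.nonzero(l==i);B=np.array([at_z(t,(a,b),.008)[:2]*1000 for a,b in zip(u,v)],np.float32)
print('base',cv2.minAreaRect(B))
# model fit
pts=[]
Y,Z=np.meshgrid(np.arange(-21,21.1,1.5),np.arange(-16,6.1,1.5));ok=Z<=np.abs(Y)-11.3
for xc in(-70,45):
    for dx in(-5,5): pts.append(np.c_[np.full(ok.sum(),xc+dx),Y[ok],Z[ok]])
    for y in np.arange(-21,21.1,1.):
        for dx in(-5,-2.5,0,2.5,5): pts.append([[xc+dx,y,min(6,abs(y)-11.3)]])
Y,Z=np.meshgrid(np.arange(-18,18.1,1.5),np.arange(-17,17.1,1.5));pts.append(np.c_[np.full(Y.size,-110),Y.ravel(),Z.ravel()])
for dx in(-1.5,-3,-4.5):
  for y in np.arange(-18,18.1,1.5): pts.append([[-110+dx,y,17]])
M=np.vstack(pts)/1000
tree=cKDTree(M)
Ps=[np.load(f'cr_{c}.npy') for c in('top','scene')]
def Rc(yaw): return Ro.from_euler('z',yaw).as_matrix()@Ro.from_euler('y',-np.pi/6).as_matrix()
def fit(P,free_z=True):
    P=P[(P[:,2]>.03)&(P[:,2]<.2)]
    q=np.array([.590,-.262,.095,1.1])
    q[3]=np.arctan2(.606-.552,-.213+.345)+0; q[3]=np.arctan2(.13,.054)
    for _ in range(4):
        L=(P-q[:3])@Rc(q[3]); d=tree.query(L)[0]
        K=(L[:,2]>-.018)&(d<.015); A=P[K]
        r=least_squares(lambda q:tree.query((A-q[:3])@Rc(q[3]))[0],q,loss='soft_l1',f_scale=.002,diff_step=1e-4);q=r.x
    return q,K.sum(),np.median(tree.query((A-q[:3])@Rc(q[3]))[0])
for P in Ps+[np.vstack(Ps)]: print(fit(P))
E
```

```text
piece ends [0.4769 0.3421 0.075 ]
piece ends [0.4786 0.1077 0.075 ]
scene ends [0.4893 0.1142 0.078 ]
scene ends [0.4832 0.3326 0.078 ]
nets {('scene', 'bulb'): [[381.0, 179.0]], ('scene', 'stop'): [[350.0, 205.0], [150.0, 208.0], [310.0, 147.0]], ('top', 'bulb'): [[103.0, 220.0], [189.0, 115.0], [134.0, 216.0]], ('top', 'stop'): [[170.0, 293.0], [348.0, 193.0]]}
base ((583.7910766601562, -265.0472106933594), (218.03366088867188, 88.8980484008789), 65.81529998779297)
(array([ 0.589 , -0.2548,  0.0937,  1.1492]), np.int64(264), np.float64(0.0010511708723960544))
(array([ 0.589 , -0.2572,  0.0923,  1.1598]), np.int64(249), np.float64(0.001462834129446151))
(array([ 0.5889, -0.256 ,  0.0932,  1.156 ]), np.int64(513), np.float64(0.001474641618039992))
```

View pics/cr_top.png

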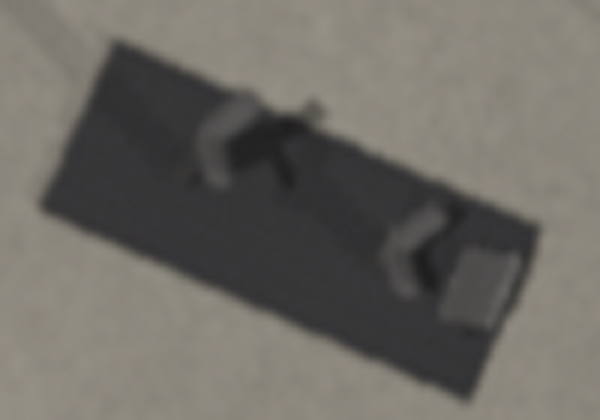

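The crop shows the steel cradle with its upper notch at about (235,140), lower notch at (415,255) and stop plate at (480,290). The fit agrees with the base plate: origin about (0.589, -0.2555), yaw 1.149. Next I compute the approach.

```bash
cat >> h.py <<'E'
def shift(target,turnyaw=None):
    "tool-frame shift mm to a TCP target; turn so tool y is square to a tube of world yaw turnyaw"
    s=arm.read_state();R=Ro.from_rotvec(s['orientation']).as_matrix()
    d=R.T@(np.array(target)-s['eef_pos'])*1000
    out=[np.round(d,1)]
    if turnyaw is not None:
        yw=np.arctan2(R[1,0],R[0,0]);e=(turnyaw-yw+np.pi/2)%np.pi-np.pi/2
        out.append(round(-e,3)) # tool z points down
    return out,np.round(s['eef_pos'],4),np.round(R,3).tolist(),np.round(s['ft_force'],2)
E
python3 - <<'E'
from h import *
print(shift([.4785,.225,.20],1.598),arm.read_state()['joint_pos'])
E
```

```text
([array([-392.1, -170.3,  103.9]), np.float64(1.248)], array([0.153 , 0.5022, 0.3039]), [[-0.957, 0.292, -0.0], [0.292, 0.957, -0.0], [0.0, -0.0, -1.0]], array([ 0.01,  1.15, -0.23])) [ 1.27497808e+00  1.25811914e-01 -3.96103993e-02  1.40541966e+00
  1.35839291e-05  1.57078018e+00]
```

play_rows(moves="-392 -170 0 1.248 55; -392 -170 0 1.248 55; -392 -170 0 1.248 55; -392 -170 0 1.248 55; -392 -170 0 1.248 55; -392 -170 0 1.248 55; -392 -170 0 1.248 55; -392 -170 0 1.248 55; -392 -170 60 1.248 55; -392 -170 104 1.248 55; -392 -170 104 1.248 55", force=20)

```text
time: 3.08
eef_pos: [0.476, 0.2249, 0.1968]
orientation: [-2.188, -2.251, 0.01]
ft_force: [-0.7, 0.9, 0.3]
gripper_width: 0.551
finger_force: 0.0
```

```bash
python3 - <<'E'
from h import *
print(shift([.4785,.225,.129],1.598))
f=arm.grab_frame('top');cv2.imwrite('pics/a.png',cv2.resize(f['img'][150:260,60:220],None,fx=5,fy=5,interpolation=cv2.INTER_CUBIC))
E
```

```text
([array([ 0.2,  2.9, 67.8]), np.float64(0.001)], array([0.476 , 0.2249, 0.1968]), [[-0.028, 1.0, -0.006], [1.0, 0.028, -0.003], [-0.003, -0.007, -1.0]], array([-0.72,  0.9 ,  0.27]))
```

View pics/a.png

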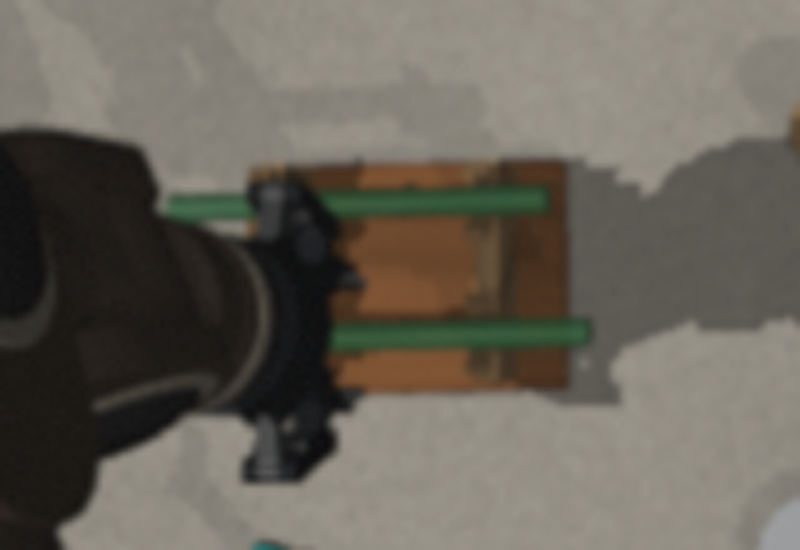

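The tail shows at crop (592,333), so the origin y is about 0.222. The gripper is centred over the piece; now descending.

play_rows(moves="0 2 40 0 55; 0 2 60 0 55; 0 2 67 0 55; 0 2 67 0 55")

```text
time: 3.62
eef_pos: [0.4811, 0.226, 0.1346]
orientation: [2.19, 2.251, 0.003]
ft_force: [0.1, -0.1, -0.5]
gripper_width: 0.547
finger_force: 0.0
```

```bash
python3 - <<'E'
from h import *
print(shift([.4785,.225,.129],1.598))
E
```

```text
([array([-0.9, -2.7,  5.6]), np.float64(0.0)], array([0.4811, 0.226 , 0.1346]), [[-0.027, 1.0, 0.002], [1.0, 0.027, 0.001], [0.001, 0.002, -1.0]], array([ 0.14, -0.14, -0.47]))
```

play_rows(moves="0 -2 4 0 55; 0 -2 4 0 40; 0 -2 4 0 10; 0 -2 4 0 10; 0 -2 4 0 10; 0 -2 4 0 10")

```text
time: 4.38
eef_pos: [0.4782, 0.2254, 0.1293]
orientation: [-2.191, -2.251, -0.0]
ft_force: [-3.7, 0.1, 6.2]
gripper_width: 0.176
finger_force: 20.8
```

play_rows(moves="0 0 -15 0 10; 0 0 -40 0 10; 0 0 -80 0 10; 0 0 -130 0 10; 0 0 -150 0 10; 0 0 -150 0 10; 0 0 -150 0 10; 0 0 -150 0 10")

```text
time: 5.38
eef_pos: [0.478, 0.225, 0.2775]
orientation: [-2.191, -2.251, 0.004]
ft_force: [0.9, -0.2, -0.0]
gripper_width: 0.175
finger_force: 20.3
```

```bash
python3 - <<'E'
from h import *
np.set_printoptions(precision=4,suppress=True)
f=arm.grab_frame('scene');C=cloud(f)
hsv=cv2.cvtColor(f['img'],cv2.COLOR_BGR2HSV)
m=(hsv[...,0]>50)&(hsv[...,0]<90)&(hsv[...,1]>80)&(C[...,2]>.15)&(C[...,2]<.35)&(C[...,0]>.4)&(C[...,0]<.55)
P=C[m];print(len(P),P.min(0),P.max(0))
for lo in np.arange(.1,.34,.02):
    q=P[(P[:,1]>=lo)&(P[:,1]<lo+.02)]
    if len(q): print(round(lo+.01,2),len(q),q.mean(0))
print(shift([.586,-.26,.28],1.149),arm.read_state()['gripper_width'])
cv2.imwrite('pics/b.png',cv2.resize(f['img'][110:230,280:430],None,fx=5,fy=5,interpolation=cv2.INTER_CUBIC))
E
```

```text
365 [0.4659 0.1149 0.2149] [0.5397 0.3259 0.3499]
0.11 9 [0.486  0.1166 0.2277]
0.13 34 [0.4858 0.1298 0.226 ]
0.15 26 [0.4851 0.1498 0.2267]
0.17 25 [0.4838 0.1694 0.2264]
0.19 26 [0.4862 0.1912 0.2398]
0.21 39 [0.4949 0.2103 0.2678]
0.23 13 [0.5136 0.2292 0.2776]
0.25 21 [0.4824 0.2517 0.2262]
0.27 24 [0.4818 0.2705 0.2256]
0.29 44 [0.4815 0.2932 0.228 ]
0.31 90 [0.487  0.3095 0.234 ]
0.33 14 [0.4879 0.3227 0.2312]
([array([-487.8,   94.8,   -2.1]), np.float64(0.449)], array([0.478 , 0.2251, 0.2776]), [[-0.027, 1.0, -0.002], [1.0, 0.027, -0.001], [-0.001, -0.002, -1.0]], array([-0.71, -0.97, -0.01])) 0.17422441174921124
```

View pics/b.png

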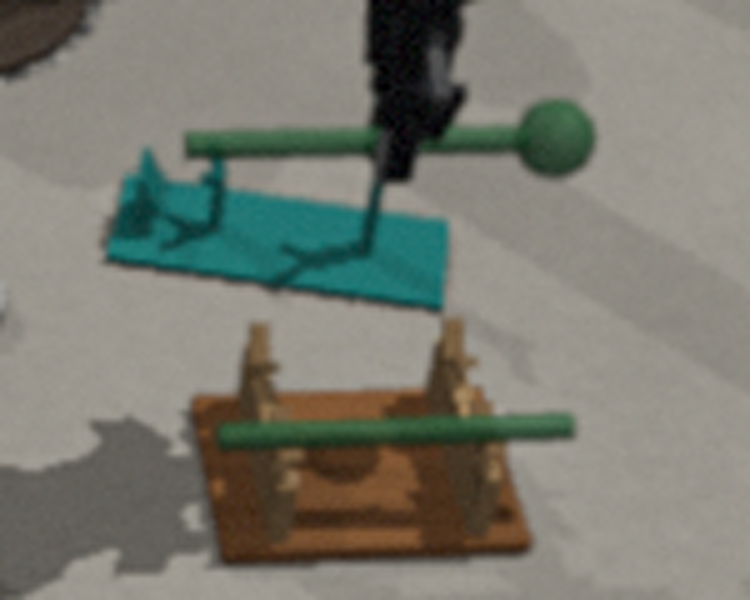

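The piece hangs level: tail end at crop (187,143), bulb right edge at (595,137). Computing the exact grip point along the tube.

```bash
python3 - <<'E'
from h import *
f=arm.grab_frame('scene')
def at_x(p,x):
    o,r=ray(f,p);return o+r*(x-o[0])/r[0]
print(at_x((317.4,138.6),.482),at_x((399,137.4),.477))
print(arm.place_of('scene','bulb')[:2]); p=arm.place_of('scene','bulb')[0]['position'];print(at_x(p,.476))
E
```

```text
[0.482      0.11410682 0.22376806] [0.477      0.33453744 0.22322893]
[{'position': [391.4, 137.5], 'confidence': 0.63}]
[0.476      0.3142543  0.22215933]
```

play_rows(moves="-25 5 0 0 10; -70 14 0 0.05 10; -120 24 0 0.1 10; -170 35 0 0.16 10; -220 45 0 0.22 10; -270 55 0 0.28 10; -320 65 0 0.33 10; -370 75 0 0.38 10; -420 85 0 0.42 10; -460 93 0 0.449 10; -478 97 0 0.449 10; -483 98 0 0.449 10")

```text
time: 7.08
eef_pos: [0.5895, -0.2554, 0.2783]
orientation: [-2.637, -1.706, 0.001]
ft_force: [-0.2, 0.4, -1.2]
gripper_width: 0.176
finger_force: 20.3
```

play_rows(moves="0 0 0 0 10; 0 0 20 0 10; 0 0 40 0 10; 0 0 50 0 10; 0 0 50 0 10; 0 0 50 0 10")

```text
time: 7.82
eef_pos: [0.5897, -0.2546, 0.2299]
orientation: [2.636, 1.707, 0.001]
ft_force: [-0.3, 0.9, -0.5]
gripper_width: 0.18
finger_force: 20.3
```

```bash
python3 - <<'E'
from h import *
np.set_printoptions(precision=4,suppress=True)
print(shift([.5892,-.255,.184],1.149))
for c in('scene','top'):
    f=arm.grab_frame(c);C=cloud(f)
    hsv=cv2.cvtColor(f['img'],cv2.COLOR_BGR2HSV)
    m=(hsv[...,0]>50)&(hsv[...,0]<90)&(hsv[...,1]>80)&(C[...,2]>.10)&(C[...,2]<.25)&(C[...,1]<0)
    P=C[m];print(c,len(P),P.min(0),P.max(0))
    h=np.array([.4095,.9123]);n=np.array([-.9123,.4095]);o=np.array([.589,-.2555])
    a=(P[:,:2]-o)@h;b=(P[:,:2]-o)@n;print(a.min(),a.max())
    for lo in np.arange(-.12,.12,.02):
        q=(a>=lo)&(a<lo+.02)
        if q.any(): print(round(lo+.01,2),q.sum(),b[q].mean(),P[q,2].mean())
    if c=='scene': cv2.imwrite('pics/c.png',cv2.resize(f['img'][150:260,120:250],None,fx=5,fy=5,interpolation=cv2.INTER_CUBIC))
E
```

```text
([array([-0.6, -0.4, 45.9]), np.float64(0.0)], array([ 0.5897, -0.2546,  0.2299]), [[0.409, 0.912, 0.001], [0.912, -0.409, -0.0], [0.0, 0.001, -1.0]], array([-0.29,  0.86, -0.48]))
scene 352 [ 0.0229 -0.3566  0.1122] [ 0.6511 -0.0868  0.2494]
-0.10868255494897265 0.11007264677005489
-0.11 15 -0.004438043909327725 0.180124636551331
-0.09 27 -0.005391120354529048 0.18046008577360292
-0.07 24 0.018802631796103256 0.17752539811481594
-0.05 3 -0.008460734294648201 0.17834506593433316
-0.01 6 -0.05735380272554031 0.24406808018026238
0.01 42 -0.006939131662263065 0.19357983998449782
0.03 28 -0.004672058206102426 0.18073876417218973
0.05 30 -0.004968950460177697 0.17979154790994517
0.07 25 -0.007831538879243833 0.18369768718674226
0.09 99 -0.011027732462135311 0.18861971747536788
0.11 53 -0.007808111077104626 0.18438450480385332
top 317 [ 0.5801 -0.2403  0.1737] [ 0.6394 -0.1553  0.2375]
0.01410572766775793 0.10702641070809711
0.01 10 0.005775400559769931 0.1860423037036936
0.03 46 0.002240886621358528 0.18110630202429442
0.05 43 0.0017511929045062225 0.18098984312119246
0.07 61 0.003903388498978962 0.18528548143352197
0.09 130 0.005011414059251092 0.19202377143257077
0.11 27 0.0036592115734133592 0.19005104534981146
```

View pics/c.png

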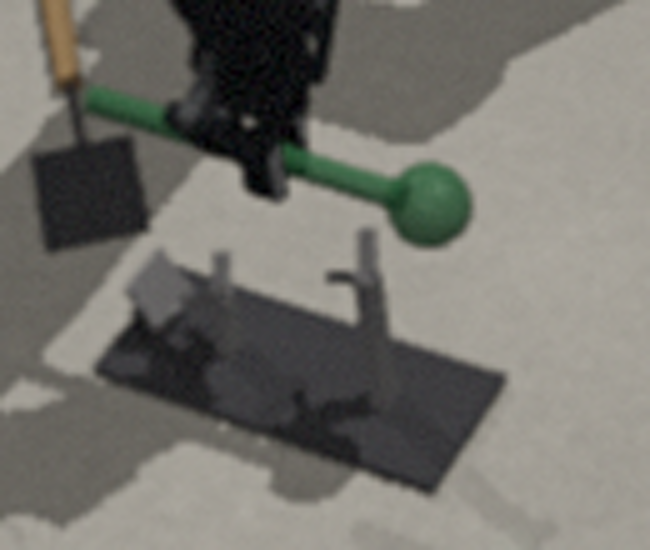

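The piece hangs level over the cradle: upper notch at crop (365,265), bulb at (430,205), already past the notch, and tail at (95,100). Lateral alignment is within 1–2 mm. Lowering until it touches the upper notch.

play_rows(moves="0 0 25 0 10; 0 0 42 0 10; 0 0 48 0 10; 0 0 50 0 10; 0 0 50 0 10")

```text
time: 8.55
eef_pos: [0.5897, -0.255, 0.1794]
orientation: [2.637, 1.707, 0.001]
ft_force: [0.4, 0.0, -0.7]
gripper_width: 0.177
finger_force: 20.3
```

play_rows(moves="0 0 2 0 10; 0 0 3 0 10; 0 0 4 0 10; 0 0 5 0 10; 0 0 5 0 10")

```text
time: 9.18
eef_pos: [0.5895, -0.2549, 0.1743]
orientation: [2.637, 1.707, 0.0]
ft_force: [-1.2, 0.6, 2.9]
gripper_width: 0.177
finger_force: 20.6
```

Contact came at the predicted height (fz ≈ 3 N). Now I pivot about the upper notch along an arc.

play_rows(moves="0.1 0 1.5 0 10; 0.2 0 3 0 10; 0.4 0 5 0 10; 0.7 0 7 0 10; 1.1 0 9 0 10; 1.1 0 9 0 10")

```text
time: 9.93
eef_pos: [0.5896, -0.2538, 0.1645]
orientation: [-2.637, -1.707, 0.001]
ft_force: [-3.8, -0.8, 2.2]
gripper_width: 0.177
finger_force: 21.5
```

```bash
cat > look.py <<'E'
import sys
from h import *
np.set_printoptions(precision=4,suppress=True)
s=arm.read_state();print(s['eef_pos'],s['ft_force'],s['moment'])
f=arm.grab_frame('scene');C=cloud(f)
hsv=cv2.cvtColor(f['img'],cv2.COLOR_BGR2HSV)
m=(hsv[...,0]>50)&(hsv[...,0]<90)&(hsv[...,1]>80)&(C[...,2]>.03)&(C[...,2]<.25)&(C[...,1]<0)&(C[...,0]>.48)&(C[...,0]<.72)
P=C[m];h=np.array([.4095,.9123]);n=np.array([-.9123,.4095]);o=np.array([.589,-.2555])
a=(P[:,:2]-o)@h;b=(P[:,:2]-o)@n;print('a',a.min(),a.max())
for lo in np.arange(-.12,.12,.02):
    q=(a>=lo)&(a<lo+.02)
    if q.any(): print(round(lo+.01,2),q.sum(),b[q].mean().round(4),P[q,2].mean().round(4))
k=(a<-.04)|((a>.02)&(a<.055));k&=np.abs(b+.005)<.01
if k.sum()>10: print('tilt deg',np.degrees(np.arctan(np.polyfit(a[k],P[k,2],1)[0])))
if len(sys.argv)>1: cv2.imwrite(sys.argv[1],cv2.resize(f['img'][150:260,120:250],None,fx=5,fy=5,interpolation=cv2.INTER_CUBIC))
E
python3 look.py
```

```text
[ 0.5896 -0.2538  0.1645] [-3.8482 -0.8244  2.1704] [-0.1023  0.6367  0.0862]
a -0.11147159497095699 0.10809231291973258
-0.11 16 -0.0053 0.0924
-0.09 26 -0.0049 0.0968
-0.07 18 -0.0058 0.1012
-0.05 5 -0.0072 0.1026
-0.01 10 -0.049 0.1686
0.01 54 -0.0085 0.156
0.03 32 -0.0076 0.1529
0.05 33 -0.0042 0.1254
0.07 28 -0.0083 0.1378
0.09 101 -0.0096 0.1424
0.11 41 -0.0065 0.1377
tilt deg 15.052566072749707
```

Tilt is now 15° with small forces, a slight sideways one among them. I continue the arc with a 1 mm sideways correction.

play_rows(moves="0.4 -0.5 2 0 10; 0.9 -1 4 0 10; 1.5 -1 6 0 10; 2.2 -1 8 0 10; 3 -1 10 0 10; 3 -1 10 0 10")

```text
time: 10.72
eef_pos: [0.5903, -0.2507, 0.1547]
orientation: [2.637, 1.707, 0.0]
ft_force: [-1.7, -3.1, 2.0]
gripper_width: 0.18
finger_force: 22.7
```

```bash
python3 look.py pics/d.png
```

```text
[ 0.5903 -0.2507  0.1547] [-1.6721 -3.1241  1.9597] [-0.3738  0.2396  0.0685]
a -0.09952452310772818 0.10501127319546277
-0.09 21 -0.0054 0.0653
-0.07 22 -0.0056 0.0733
-0.05 20 -0.006 0.0818
-0.03 3 -0.0075 0.0866
-0.01 6 -0.0455 0.1415
0.01 55 -0.0119 0.1547
0.03 33 -0.0117 0.153
0.05 31 -0.0042 0.1343
0.07 33 -0.0108 0.15
0.09 106 -0.0084 0.1506
0.11 15 -0.0056 0.1449
tilt deg 26.999749474419538
```

View pics/d.png

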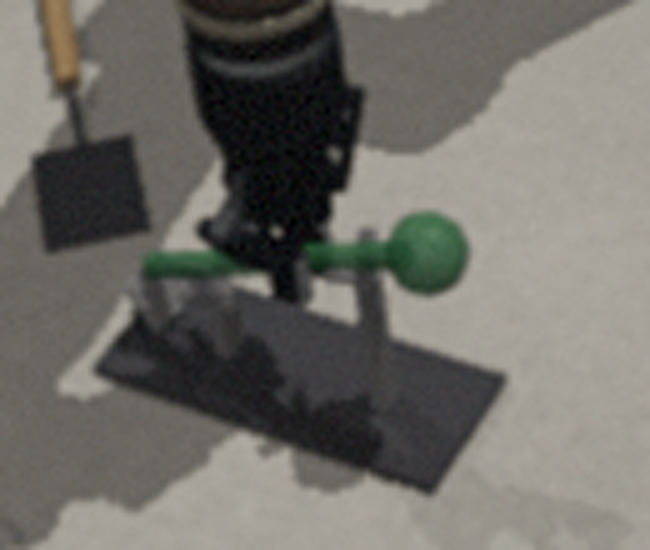

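Tilt is 27°, with the tail at crop (150,265) just above the stop/lower notch and the bulb past the upper notch. Final lowering in small steps.

play_rows(moves="0.3 -0.2 1 0 10; 0.5 -0.2 1.5 0 10; 0.6 -0.2 2 0 10; 0.6 -0.2 2 0 10")

```text
time: 11.28
eef_pos: [0.5905, -0.2501, 0.1531]
orientation: [2.637, 1.707, 0.001]
ft_force: [-0.3, -2.5, 4.5]
gripper_width: 0.181
finger_force: 23.1
```

```bash
python3 look.py
```

```text
[ 0.5905 -0.2501  0.1531] [-0.3287 -2.4844  4.4579] [-0.2886  0.0775 -0.0162]
a -0.095437383130114 0.10500523801693376
-0.09 17 -0.0053 0.0588
-0.07 19 -0.0055 0.0693
-0.05 22 -0.0053 0.0775
-0.03 5 -0.0063 0.0837
-0.01 9 -0.0417 0.1686
0.01 37 -0.0146 0.1495
0.03 33 -0.0076 0.1492
0.05 31 -0.0052 0.1342
0.07 40 -0.0108 0.1519
0.09 107 -0.0091 0.1518
0.11 14 -0.0035 0.1478
tilt deg 30.037952615790463
```

play_rows(moves="0.2 0 0.7 0 10; 0.3 0 1 0 10; 0.3 0 1 0 10")

```text
time: 11.7
eef_pos: [0.5906, -0.2497, 0.152]
orientation: [2.637, 1.707, 0.001]
ft_force: [0.4, -1.5, 4.5]
gripper_width: 0.179
finger_force: 23.4
```

```bash
python3 look.py; python3 - <<'E'
from h import *
np.set_printoptions(precision=4,suppress=True)
ims=[]
g=arm.read_state()['eef_pos']-[0,0,.054]
O=np.array([.589,-.2555,.094]);u=np.array([.3546,.7901,.5])
for c,(x0,y0,x1,y1) in(('scene',(135,185,225,225)),('top',(285,150,365,205))):
    f=arm.grab_frame(c);im=cv2.resize(f['img'][y0:y1,x0:x1],None,fx=7,fy=7,interpolation=cv2.INTER_CUBIC)
    for s in(-.110,-.070,.045,.095):
        p=(proj(f,O+s*u)-[x0,y0]+.5)*7;cv2.circle(im,tuple(int(v) for v in p),3,(0,0,255),-1)
    ims.append(cv2.copyMakeBorder(im,0,5,0,640-im.shape[1],cv2.BORDER_CONSTANT))
v=np.vstack(ims);cv2.imwrite('pics/e.png',cv2.resize(v,None,fx=.85,fy=.85));print(v.shape)
E
```

```text
[ 0.5906 -0.2497  0.152 ] [ 0.4107 -1.4805  4.5313] [-0.1466 -0.022  -0.0124]
a -0.09218956038776628 0.10253894263969593
-0.09 16 -0.0048 0.056
-0.07 20 -0.006 0.0652
-0.05 23 -0.0052 0.075
-0.03 3 -0.0066 0.0832
-0.01 11 -0.0388 0.1807
0.01 52 -0.0168 0.1565
0.03 33 -0.0072 0.1464
0.05 29 -0.0039 0.1377
0.07 45 -0.0106 0.1513
0.09 103 -0.008 0.1529
0.11 14 -0.0047 0.1469
tilt deg 32.23918023733295
(675, 640, 3)
```

View pics/e.png

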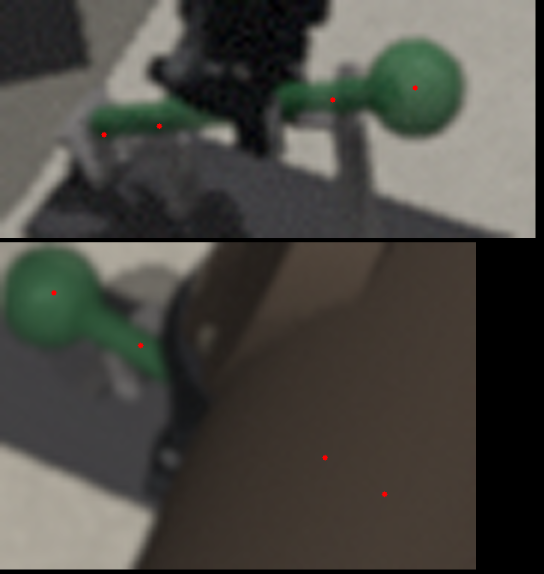

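```bash
python3 - <<'E'
from h import *
from scipy.optimize import least_squares
f=arm.grab_frame('scene')
h=np.array([.4095,.9123,0]);n=np.array([-.9123,.4095,0]);z=np.array([0,0,1.]);O=np.array([.589,-.2555,0])
bp=np.array([204.6,199.3]);tp=np.array([150.8,204.7])
def res(q):
    B=O+q[0]*h+q[1]*z+q[3]*n;T=B-.2*(np.cos(q[2])*h+np.sin(q[2])*z)
    return np.r_[proj(f,B)-bp,proj(f,T)-tp,q[3]/.002]
r=least_squares(res,[.08,.14,.5,0]);q=r.x;print(q,np.degrees(q[2]),r.fun)
T=q[0]-.2*np.cos(q[2]),q[1]-.2*np.sin(q[2]);print('tail a,z',T,'expected',-.0953,.039)
g=arm.read_state()['eef_pos'];print('grip a',(g-O)@h,g[2]-.054)
E
```

```text
[ 8.22016690e-02  1.40687360e-01  4.73419038e-01 -1.08205288e-04] 27.124912796872685 [-0.29084303  0.1822319   0.35537559 -0.24993978 -0.05410264]
tail a,z (np.float64(-0.09580125998102422), np.float64(0.049500972839121526)) expected -0.0953 0.039
grip a 0.005896819893726954 0.09800477434415653
```

Fitting the pixels shows the tilt is really about 27°, with the tail some 9 mm above the axis. The tube has slipped a little upward in the pads, so I keep lowering gently.

play_rows(moves="0.2 0 0.7 0 10; 0.4 0 1.4 0 10; 0.5 0 2 0 10; 0.5 0 2 0 10")

```text
time: 12.4
eef_pos: [0.5908, -0.2494, 0.1505]
orientation: [2.637, 1.707, 0.001]
ft_force: [-1.4, -1.7, 6.8]
gripper_width: 0.176
finger_force: 24.0
```

```bash
cat > fit.py <<'E'
from h import *
from scipy.optimize import least_squares
np.set_printoptions(precision=4,suppress=True)
f=arm.grab_frame('scene')
hsv=cv2.cvtColor(f['img'],cv2.COLOR_BGR2HSV)
m=((hsv[...,0]>50)&(hsv[...,0]<90)&(hsv[...,1]>80));k=np.zeros(m.shape,np.uint8);k[180:230,140:225]=m[180:230,140:225]
v,u=np.nonzero(k)
s=u>=193
circ=cv2.minEnclosingCircle(np.c_[u[s&(u>=197)],v[s&(u>=197)]].astype(np.float32))
bp=np.array(circ[0]);w=u<166
l=np.polyfit(u[w],v[w],1,w=None);tp=np.array([u.min()-.3,np.polyval(l,u.min()-.3)])
print('bulb px',bp,circ[1],'tail px',tp,'slope',l[0])
h=np.array([.4095,.9123,0]);n=np.array([-.9123,.4095,0]);z=np.array([0,0,1.]);O=np.array([.589,-.2555,0])
def res(q):
    B=O+q[0]*h+q[1]*z+q[3]*n;T=B-.2*(np.cos(q[2])*h+np.sin(q[2])*z)
    return np.r_[proj(f,B)-bp,proj(f,T)-tp,q[3]/.002]
q=least_squares(res,[.08,.14,.5,0]).x
def loc(a,zz): return np.array([a*.866+(zz-.094)*.5,(zz-.094)*.866-a*.5])*1000
print('tilt',np.degrees(q[2]),'bulb x,z in cradle',loc(q[0],q[1]),'tail',loc(q[0]-.2*np.cos(q[2]),q[1]-.2*np.sin(q[2])))
st=arm.read_state();g=st['eef_pos'];print('grip',loc((g-O)@h,g[2]-.054),st['ft_force'])
E
python3 fit.py
```

```text
bulb px [203.6186 198.7203] 7.386746883392334 tail px [151.7    206.4169] slope -0.12411639269943066
tilt 29.58707833707897 bulb x,z in cradle [92.861  1.581] tail [-107.1294    3.0249]
grip [ 6.6754 -1.0132] [-0.37   -1.6334  7.4532]
```

play_rows(moves="0.1 0 0.7 0 10; 0.1 0 0.7 0 10")

```text
time: 12.7
eef_pos: [0.5908, -0.2494, 0.1503]
orientation: [2.636, 1.706, 0.001]
ft_force: [-1.4, -1.2, 10.2]
gripper_width: 0.181
finger_force: 24.3
```

```bash
python3 fit.py
```

```text
bulb px [203.5745 198.6383] 7.384189605712891 tail px [151.7    206.5033] slope -0.12827461607949234
tilt 29.71992020644353 bulb x,z in cradle [92.7987  1.8185] tail [-107.1945    2.7987]
grip [ 6.6159 -1.1239] [-0.8276 -1.1233 10.6842]
```

Force jumps with almost no motion, so it's seated in both notches. I relax the press, then open gradually.

play_rows(moves="0 0 -0.7 0 10; 0 0 -0.7 0 10; 0 0 -0.7 0 19; 0 0 -0.7 0 21; 0 0 -0.7 0 24; 0 0 -0.7 0 30; 0 0 -0.7 0 40; 0 0 -0.7 0 50; 0 0 -0.7 0 50")

```text
time: 13.88
eef_pos: [0.5906, -0.2493, 0.1499]
orientation: [2.637, 1.707, 0.0]
ft_force: [0.1, -0.2, -0.4]
gripper_width: 0.498
finger_force: 0.0
```

```bash
python3 fit.py
```

```text
bulb px [203.6296 198.7407] 7.387577056884766 tail px [150.7    206.5269] slope -0.10669427191166285
tilt 29.13195699117962 bulb x,z in cradle [91.3885  1.0628] tail [-108.5841    4.0952]
grip [ 6.4668 -1.5048] [-0.4157 -1.1678  0.3282]
```

play_rows(moves="0 0 -10 0 55; 0 0 -30 0 55; 0 0 -60 0 55; 0 0 -110 0 55; 0 0 -150 0 55; -100 -150 -150 0 55; -100 -200 -150 0 55; -100 -250 -150 0 55; -100 -250 -150 0 55; -100 -250 -150 0 55")

```text
time: 15.18
eef_pos: [0.3189, -0.2373, 0.3011]
orientation: [2.637, 1.704, 0.001]
ft_force: [-0.0, -0.1, 0.2]
gripper_width: 0.555
finger_force: 0.0
```

```bash
python3 fit.py; python3 - <<'E'
from h import *
ims=[]
for c,(x0,y0,x1,y1) in(('scene',(130,170,230,230)),('top',(270,145,370,215))):
    f=arm.grab_frame(c);ims.append(cv2.resize(f['img'][y0:y1,x0:x1],None,fx=4.5,fy=4.5,interpolation=cv2.INTER_CUBIC))
cv2.imwrite('pics/f.png',np.vstack(ims))
E
```

```text
bulb px [203.6186 198.7203] 7.386746883392334 tail px [151.7    206.2677] slope -0.11071222249731677
tilt 29.484516692852846 bulb x,z in cradle [93.0112  1.6293] tail [-106.9763    3.4311]
grip [ -4.9199 179.8941] [-1.9757  1.5416  0.2076]
```

View pics/f.png

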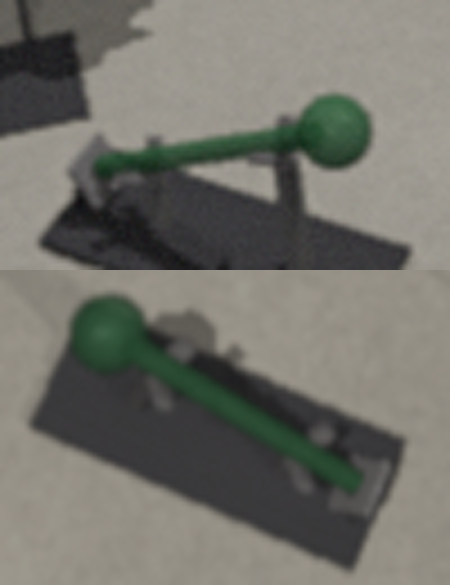

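The piece lies between both arms of each notch in both views: bulb past the upper notch, tail right at the stop plate (top crop 355,480), with the arm clear. Handing in.

```bash
python3 -c "
from rig import arm
print(arm.sign_off())"
```

```text
the job is handed in; nothing more can be done
None
```

The bulb piece lies in both V notches of the steel rest, bulb past the upper notch and tail about 3 mm from the stop plate (measured from the camera view); I handed it in at about 15 s, with the arm clear and nothing else touched as far as the pictures show.

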